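# Press the badge plate with the toggle clamp

## Task

Two small clamp presses stand on the leather bench; the brass plate on the oblong wooden plaque in one of them has just been stuck with contact adhesive. Swing that press's clamp arm over and all the way down onto the plaque, leave it pressing there for two seconds, then swing the arm back open, leaning past upright as before, and let go. The plaque stays in its nest, and the other press, with the round wooden disc, is left alone.

Things in the scene. Friction and masses are not known exactly. Their poses are not given: they have to be found in the camera images.
- press: The press to work, fixed to the bench: steel base 190 x 100 x 15 mm, 8 mm nest strips, arm between two ears. Origin: on the bench under the nest's centre; +x to the hinge, y along the hinge pin, z up; hinge at (80, 0, 60) mm. The like press with the disc stands 0.26 to 0.38 m off in y, on either side; a tape roll (18 mm high) and small tools lie about.
- press_arm (a joint): Its arm's hinge, rad: 0 level, foot on the plaque; 1.57 upright; 1.95 open stop; starts 1.70 to 1.95. At value q the middle of the black flat-sided end grip (24 mm wide in y, 26 deep, 46 along the arm) is at (80 - 125 cos q, 0, 60 + 125 sin q) mm in press; pinched across y it turns in the fingers. Moves with 4 N; stays put near upright; drops below 1.2, pressing by its weight (0.45 kg).
- plaque: Oblong dark wooden plaque 60 x 44 x 14 mm with a 50 x 34 x 2 mm brass plate on top, lying loose in the nest of the press to work with 2 mm of play all round. Origin: centre of its underside, 15 mm above the bench; x along its length, z up.
- spare_arm (a joint): Hinge of the arm of the other press, the one with the round disc (44 mm across, 16 mm thick), rad: 0 level, 1.57 upright, 1.95 at its open stop. It starts open, at 1.70 to 1.95, and is to be left alone.
Things that resemble listed ones, but are neither listed nor needed, are in the scene too. What is shaped like the plaque but red is not meant.

How it is judged:
By the outcome, as a careful person would: the job done as asked, in the order asked, and still so for the second after the job is handed in, with the robot touching nothing.
It also fails if it takes over 48 s, if anything falls off the work surface, if the arm or the gripper's body presses on something with over 40 N, if the wrist force passes 120 N, or if a joint passes its speed limit or range.

## Robot

A 6-joint arm with a two-finger parallel gripper is mounted at the origin on the work surface. World frame = base frame: x ahead of the robot, y to its left, z up, the work surface at z = 0. Lengths are in mm, angles in rad, forces in N, time in s.
With the tool pointing down it reaches from about 350 to 875 mm from the base axis. Payload 4.2 kg.
Tool frame: the origin (TCP) lies at the very end of the fingers, on their centre line; the grasp point (between the pads) lies 19 mm behind it; z points along the fingers, y is the line along which they close (so a half turn about z gives the same grasp; the last joint's range is limited). The gripper opens to 85 mm and grips with 20 to 120 N. Pads are 22 mm wide; open, the fingers measure 114 mm over their backs; the gripper's body (76 mm by 85 mm) begins 54 mm behind the grasp point. The pads swing forward as they close: fully open they stand 13 mm farther back than shut.
Start: joints at [1.369, 0.385, 0.008, 0, -1.194, -0.259], TCP at [277.882, 559.804, 231.312] pointing down, gripper open.
Joint ranges: [-3.14, 3.14], [-1.21, 2.06], [-1.07, 1.41], [-3.16, 2.05], [-2.99, -0.16], [-3.1, 3.1]. Speed limits (rad/s): [2.79, 2.79, 3.14, 3.14, 3.14, 3.14].

## Interface

Orientations are given as a unit quaternion [x, y, z, w].
In Python, from bench import arm, optics gives the robot as it stands. The module is installed in compiled form; this text tells all that it offers.
- The arm moves only by the tool step_arm, never from a script. Its argument "motion" is a list of rows, each an object with "dr": the turn, a rotation vector about the tool's x, y, z in units of 8 degrees (1.0 is 8 degrees), a list of three; "slide": the shift along the tool's x, y, z in mm, a list of three; "jaw": the finger opening in mm, from 0 to 85.4. A call has exactly 8 rows; each row is the pose to reach, as a shift and turn from the pose commanded when the call began, along the tool's axes at that moment; what a row does not reach only later rows make up. A row lasts 1/8 s, in which the tool goes at most 62.5 mm and 10.7 degrees, less where a joint would pass 70% of its speed; a pose out of reach is approached as far as the arm can. A call with a gripper value outside its range is refused whole. The fingers move at their own pace and stop on an object; the grip force is fixed at half the most. Time passes only in rows, so rows that repeat a pose let the fingers close, or fill a call up. It gives the time, the measured TCP pose, the force, the opening and the grip force at its end, in the units of the state.
- arm.read_state(): the state, without advancing time (a new reading comes with each control period).
- optics.get_image(name): name is "scene" or "top"; returns the picture (480x640x3 uint8, blue, green, red); there is no depth.
- optics.camera_info(name): a dict with "camera_matrix" (3x3 intrinsics, pixels), "view" (4x4, takes a point from world to camera coordinates). Camera axes: x right, y up, looking along -z (the intrinsics and any distortion apply to the point x, -y, -z); pixel columns grow to the right and rows downward; lengths in mm; the calibration is good to about 2 mm. A picture is of the moment at which its call begins. camera_info takes no time and is no camera call.
- arm.job_done(): hands the job in; it is judged then, once.
The state is a dict: "clock": time; "joints": joint angles; "joint_vel": joint speeds; "joint_efforts": joint torques, N m; "position": TCP position; "ee_rot": TCP orientation; "contact_force": force on the tool from outside, world axes, zero at the start; "wrist_torque": the same for the moment, N m; "gripper_width": finger opening in mm; "grasp_force": force on a finger pad.
Only numpy, scipy, OpenCV 4.12 (cv2) and the standard library are available. Lean on these libraries where they do the work, as an engineer would, in place of code of your own. Each camera call takes 0.05 s, during which the arm holds its last target. There are 200 camera calls.

## Working session

There is one attempt and no reset: what is moved stays moved. The work goes in short steps, Python scripts to look and compute and a tool call to move; the robot and the scene stay as the last step left them, time stands still between calls to the robot, and variables do not carry over. Pictures are saved under pics/ and viewed, at most 10 in all, crops included, and the job is handed in when it is done.

Besides the shell and the picture viewer there is one more tool, called after "Request:" by a JSON object that holds its "fn" and its "kwargs". step_arm: Moves the arm, as the interface text tells. Its arguments: {"type":"object","properties":{"motion":{"type":"array","items":{"type":"object","properties":{"dr":{"type":"array","items":{"type":"number"}},"slide":{"type":"array","items":{"type":"number"}},"jaw":{"type":"number"}}}}},"required":["motion"]}

```bash
mkdir -p pics
python3 - <<'E'
from bench import arm, optics
import cv2
for n in ("scene","top"):
    cv2.imwrite(f"pics/{n}0.png",optics.get_image(n))
    i=optics.camera_info(n); print(n,i)
print(arm.read_state())
E
```

```text
scene {'camera_matrix': array([[583.17260172,   0.        , 308.75419254],
       [  0.        , 583.17260172, 235.01959844],
       [  0.        ,   0.        ,   1.        ]]), 'view': array([[-8.31730269e-01,  5.54858834e-01,  1.88794593e-02,
         4.06617066e+02],
       [-4.03637445e-01, -6.27698976e-01,  6.65635642e-01,
         1.81080306e+02],
       [ 3.81184433e-01,  5.46008855e-01,  7.46038040e-01,
        -1.16293235e+03],
       [ 0.00000000e+00,  0.00000000e+00,  0.00000000e+00,
         1.00000000e+00]])}
top {'camera_matrix': array([[521.4636226 ,   0.        , 319.72054129],
       [  0.        , 521.4636226 , 238.06755892],
       [  0.        ,   0.        ,   1.        ]]), 'view': array([[ 5.05861998e-03, -9.98996175e-01, -4.45090242e-02,
         3.89724498e+01],
       [ 9.88789569e-01, -1.64523511e-03,  1.49306671e-01,
        -5.12869459e+02],
       [-1.49230021e-01, -4.47653446e-02,  9.87788674e-01,
        -6.72864078e+02],
       [ 0.00000000e+00,  0.00000000e+00,  0.00000000e+00,
         1.00000000e+00]])}
{'clock': 0.1, 'joints': array([ 1.36859774e+00,  3.85494148e-01,  6.76840890e-03, -4.08907247e-04,
       -1.19401967e+00, -2.58550588e-01]), 'joint_vel': array([-0.0011885 , -0.00066087,  0.00310185,  0.00159741,  0.0010599 ,
        0.00102825]), 'joint_efforts': array([-6.54332180e-04, -3.93318665e+01,  1.88930690e+01,  4.19797897e+00,
       -2.59424160e-03,  6.20259982e-06]), 'position': array([277.67427569, 559.34927676, 230.32842387]), 'ee_rot': array([ 9.73563228e-01, -2.28415533e-01, -1.62508478e-04,  9.79506769e-04]), 'contact_force': array([-0.56429512, -0.29112334,  0.02875859]), 'wrist_torque': array([-0.00958785,  0.03770576,  0.00537089]), 'grasp_force': 0.0, 'gripper_width': 85.45508287642899}
```

View pics/scene0.png

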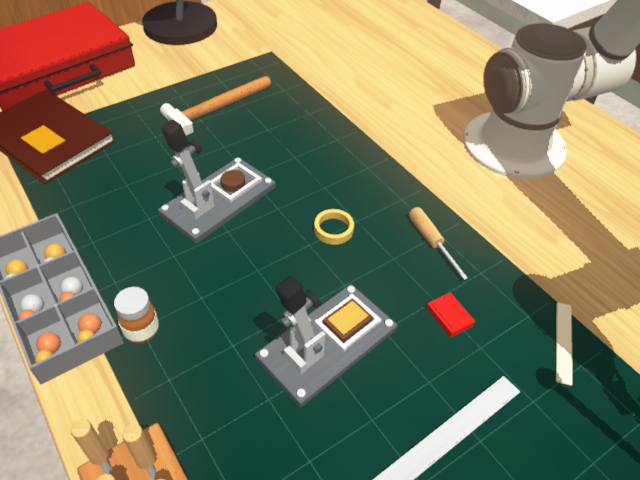

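View pics/top0.png

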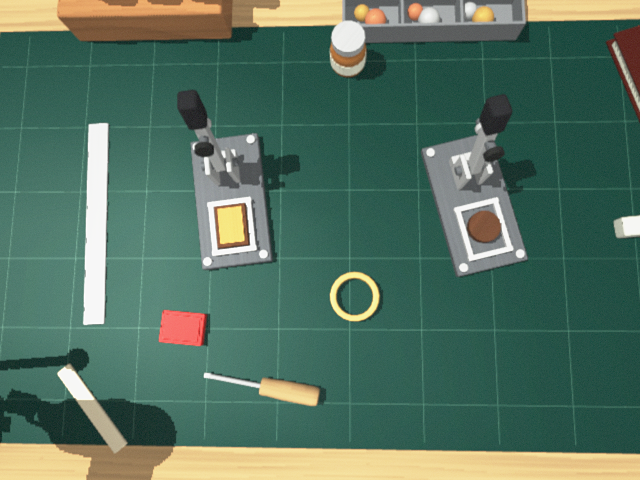

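The press with the oblong brass-plated plaque is at about (232,226) in the top view, with its grip at (192,110). The disc press is at about (485,226) and the red decoy at (183,328). I'll enlarge the work press in both views.

Run:
```python
import cv2,numpy as np
a=cv2.imread("pics/top0.png")[80:280,165:295]; b=cv2.imread("pics/scene0.png")[265:415,245:405]
a=cv2.resize(a,None,fx=3,fy=3,interpolation=cv2.INTER_CUBIC);b=cv2.resize(b,None,fx=2.5,fy=2.5,interpolation=cv2.INTER_CUBIC)
c=np.zeros((600,790,3),np.uint8);c[:600,:390]=a;c[:375,390:790]=b
cv2.imwrite("pics/crop.png",c)
```

```text
(no output)
```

View pics/crop.png

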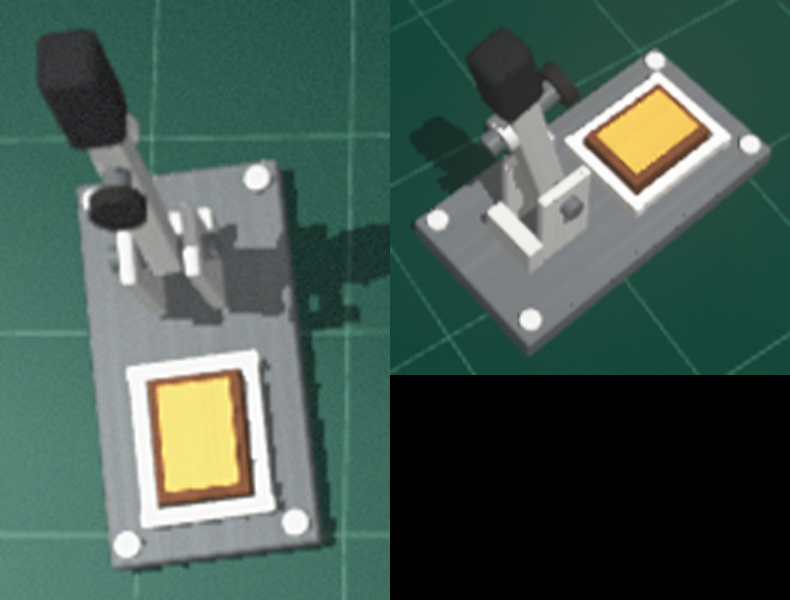

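```bash
cat > h.py <<'E'
import numpy as np
from bench import arm, optics
from scipy.optimize import least_squares
from scipy.spatial.transform import Rotation as R
I={n:optics.camera_info(n) for n in("scene","top")}
def proj(n,P):
    i=I[n];P=np.atleast_2d(P);c=P@i["view"][:3,:3].T+i["view"][:3,3]
    c=c*[1,-1,-1];p=c@i["camera_matrix"].T;return p[:,:2]/p[:,2:]
def ray(n,uv,z):
    i=I[n];v=i["view"];d=np.linalg.inv(i["camera_matrix"])@[*uv,1];d=v[:3,:3].T@(d*[1,-1,-1]);o=-v[:3,:3].T@v[:3,3]
    return o+d*(z-o[2])/d[2]
E
python3 - <<'E'
from h import *
T=lambda u:[165+u[0]/3,80+u[1]/3]
S=lambda u:[245+(u[0]-390)/2.5,265+u[1]/2.5]
base=[ray("top",T(u),15) for u in[(78,186),(275,160),(320,543),(112,566)]]
nest=[ray("top",T(u),23) for u in[(127,367),(258,350),(274,508),(142,527)]]
nestS=[ray("scene",S(u),23) for u in[(566,141),(658,72),(730,140),(641,212)]]
for n,b in(("base",base),("nest",nest),("nestS",nestS)):
    b=np.array(b);print(n,b.round(1)[:,:2].tolist(),"sides",np.linalg.norm(b-np.roll(b,-1,0),axis=1).round(1),"c",b.mean(0).round(1))
b=np.array(base);ax=(b[0]+b[1]-b[2]-b[3]);yaw=np.arctan2(ax[1],ax[0]);print("yaw",yaw)
c=.5*(np.mean(nest,0)+np.mean(nestS,0));c[2]=0
M=R.from_euler("z",yaw)
def f(p):
    P=M.apply([80-125*np.cos(p[0]),0,60+125*np.sin(p[0])])+[p[1],p[2],0]
    return np.r_[(proj("top",P)[0]-T((82,88))),(proj("scene",P)[0]-S((505,75))),(p[1:]-c[:2])*.5]
s=least_squares(f,[1.8,c[0],c[1]]);print(s.x,f(s.x))
q=s.x[0];print("grip",M.apply([80-125*np.cos(q),0,60+125*np.sin(q)])+[s.x[1],s.x[2],0])
E
```

```text
base [[659.7, 231.2], [671.9, 134.3], [483.9, 108.6], [473.0, 207.0]] sides [ 97.7 189.7  99.  188.3] c [572.1 170.3  15. ]
nest [[567.1, 201.3], [575.0, 138.8], [499.5, 129.4], [490.5, 191.3]] sides [63.  76.2 62.6 77.2] c [533.  165.2  23. ]
nestS [[573.9, 144.0], [499.4, 133.5], [493.2, 195.6], [565.0, 206.0]] sides [75.2 62.5 72.6 62.6] c [532.9 169.8  23. ]
yaw 0.13214448434902054
[  1.79829754 532.79546761 166.86229743] [-0.8690145   0.45462916 -0.82104603 -0.37691507 -0.07674211 -0.31914049]
grip [640.04517772 181.11782931 181.77912788]
```

Nest sides and heights agree with the known sizes: press at (533,167), yaw 0.132, q≈1.80, grip at about (640,181,182). Next I'll work out the move to above the grip.

```bash
cat >> h.py <<'E'
def to(p,yaw=.132):
    s=arm.read_state();r=R.from_quat(s["ee_rot"])
    t=R.from_euler("xz",[np.pi,0]);t=R.from_euler("z",yaw)*R.from_euler("x",np.pi)
    print("t",s["clock"],"pos",s["position"].round(1),"slide",r.inv().apply(np.array(p)-s["position"]).round(1),"dr",(np.degrees((r.inv()*t).as_rotvec())/8).round(2))
E
python3 -c "
from h import *
to([640,181,290])"
```

```text
t 0.1 pos [277.7 559.3 230.3] slide [492.8 177.8 -59.3] dr [ 0.01  0.   -4.25]
```

Request:
{"fn": "step_arm", "kwargs": {"motion": [{"dr": [0,0,-0.5],"slide": [20,7,-40],"jaw": 85},{"dr": [0,0,-1],"slide": [65,24,-59],"jaw": 85},{"dr": [0,0,-1.7],"slide": [120,43,-59],"jaw": 85},{"dr": [0,0,-2.4],"slide": [175,63,-59],"jaw": 85},{"dr": [0,0,-3.1],"slide": [230,83,-59],"jaw": 85},{"dr": [0,0,-3.7],"slide": [285,103,-59],"jaw": 85},{"dr": [0,0,-4.25],"slide": [340,123,-59],"jaw": 85},{"dr": [0,0,-4.25],"slide": [395,143,-59],"jaw": 85}]}}

```text
clock: 1.1
position: [569.0, 254.5, 289.9]
ee_rot: [0.998, 0.067, -0.0, 0.0]
contact_force: [0.4, 0.3, -0.6]
gripper_width: 85.0
grasp_force: 0.0
```

```bash
python3 -c "
from h import *
to([640,181,275])"
```

```text
t 1.1 pos [569.  254.5 289.9] slide [60.6 82.3 14.8] dr [0.   0.01 0.01]
```

Request:
{"fn": "step_arm", "kwargs": {"motion": [{"dr": [0,0,0],"slide": [20,27,0],"jaw": 85},{"dr": [0,0,0],"slide": [40,55,5],"jaw": 85},{"dr": [0,0,0],"slide": [60,82,10],"jaw": 85},{"dr": [0,0,0],"slide": [60.5,82.5,15],"jaw": 85},{"dr": [0,0,0],"slide": [60.5,82.5,15],"jaw": 85},{"dr": [0,0,0],"slide": [60.5,82.5,15],"jaw": 85},{"dr": [0,0,0],"slide": [60.5,82.5,15],"jaw": 85},{"dr": [0,0,0],"slide": [60.5,82.5,15],"jaw": 85}]}}

```text
clock: 2.1
position: [638.7, 182.8, 275.8]
ee_rot: [0.998, 0.067, 0.0, -0.0]
contact_force: [0.0, -0.7, 0.1]
gripper_width: 84.9
grasp_force: 0.0
```

Run:
```python
from h import *
import cv2
to([640,181,163])
a=optics.get_image("scene")[200:360,200:400]; b=optics.get_image("top")[40:200,120:320]
cv2.imwrite("pics/c2.png",np.vstack([cv2.resize(x,None,fx=1.85,fy=1.85,interpolation=cv2.INTER_CUBIC) for x in(a,b)]))
s=arm.read_state()
for n in I: print(n,proj(n,s["position"]))
```

```text
t 2.1 pos [638.7 182.8 275.8] slide [  0.9   2.  112.8] dr [-0.   -0.    0.01]
scene [[291.49446402 242.59792366]]
top [[161.97619251  72.95031657]]
```

View pics/c2.png

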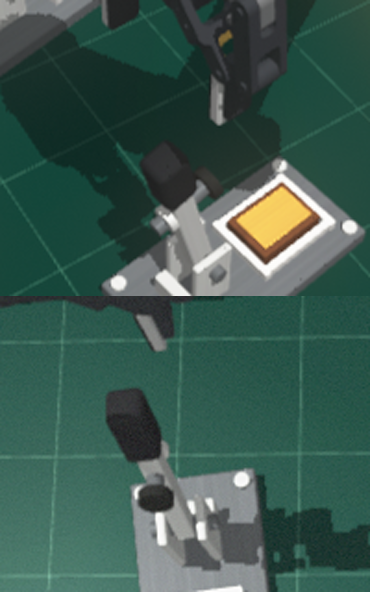

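The scene view shows the fingers at (318,265) and (262,211), straddling the line above the grip at (293,294), so they are well centred. Descend and pinch.

Request:
{"fn": "step_arm", "kwargs": {"motion": [{"dr": [0,0,0],"slide": [1,2,28],"jaw": 85},{"dr": [0,0,0],"slide": [1,2,56],"jaw": 85},{"dr": [0,0,0],"slide": [1,2,84],"jaw": 85},{"dr": [0,0,0],"slide": [1,2,112],"jaw": 85},{"dr": [0,0,0],"slide": [1,2,112],"jaw": 60},{"dr": [0,0,0],"slide": [1,2,112],"jaw": 45},{"dr": [0,0,0],"slide": [1,2,112],"jaw": 30},{"dr": [0,0,0],"slide": [1,2,112],"jaw": 26}]}}

```text
clock: 3.2
position: [640.7, 180.7, 164.5]
ee_rot: [0.998, 0.066, 0.001, -0.0]
contact_force: [-0.0, -0.5, -0.1]
gripper_width: 26.2
grasp_force: 0.0
```

Run:
```python
from h import *
import cv2
to([640,181,163])
a=optics.get_image("scene")[200:360,200:400]; b=optics.get_image("top")[40:200,120:320]
cv2.imwrite("pics/c3.png",np.vstack([cv2.resize(x,None,fx=1.85,fy=1.85,interpolation=cv2.INTER_CUBIC) for x in(a,b)]))
```

```text
t 3.2 pos [640.7 180.7 164.5] slide [-0.6 -0.4  1.5] dr [-0.   -0.01  0.  ]
```

View pics/c3.png

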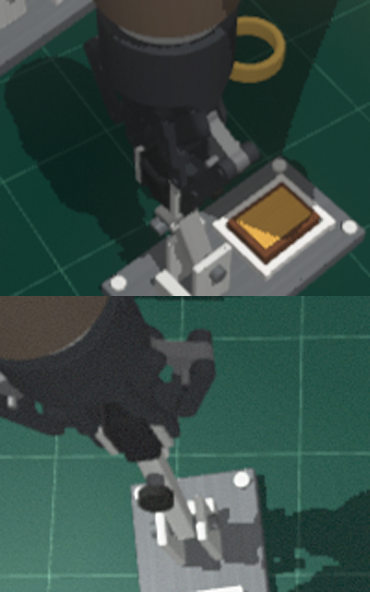

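The fingers straddle the grip without touching it. Close on it.

Request:
{"fn": "step_arm", "kwargs": {"motion": [{"dr": [0,0,0],"slide": [0,0,0],"jaw": 23},{"dr": [0,0,0],"slide": [0,0,0],"jaw": 20},{"dr": [0,0,0],"slide": [0,0,0],"jaw": 18},{"dr": [0,0,0],"slide": [0,0,0],"jaw": 18},{"dr": [0,0,0],"slide": [0,0,0],"jaw": 18},{"dr": [0,0,0],"slide": [0,0,0],"jaw": 18},{"dr": [0,0,0],"slide": [0,0,0],"jaw": 18},{"dr": [0,0,0],"slide": [0,0,0],"jaw": 18}]}}

```text
clock: 4.3
position: [640.6, 180.7, 164.0]
ee_rot: [0.998, 0.066, 0.001, -0.0]
contact_force: [-0.3, 1.9, 5.0]
gripper_width: 23.2
grasp_force: 59.5
```

Run:
```python
from h import *
s=arm.read_state();p=s["position"]+[0,0,19]
l=R.from_euler("z",-.132).apply(p-[532.9,166.9,0]);d=l-[80,0,60];print("local",l.round(1),"r",np.hypot(d[0],d[2]),"q",np.arctan2(d[2],-d[0]),s["contact_force"],s["grasp_force"])
q0=1.80
for q in np.arange(1.8,-.01,-.06): print(round(q,2),round(-125*(np.cos(q)-np.cos(q0)),1),round(-125*(np.sin(q)-np.sin(q0)),1))
```

```text
local [108.6  -0.5 183. ] r 126.25366098739961 q 1.7989240099490758 [-0.34346741  1.91326052  5.01593246] 59.52066421508789
1.8 -0.0 -0.0
1.74 -7.4 -1.5
1.68 -14.8 -2.5
1.62 -22.3 -3.1
1.56 -29.7 -3.3
1.5 -37.2 -3.0
1.44 -44.7 -2.2
1.38 -52.1 -1.0
1.32 -59.4 0.6
1.26 -66.6 2.7
1.2 -73.7 5.2
1.14 -80.6 8.2
1.08 -87.3 11.5
1.02 -93.8 15.2
0.96 -100.1 19.3
0.9 -106.1 23.8
0.84 -111.8 28.7
0.78 -117.3 33.8
0.72 -122.4 39.3
0.66 -127.1 45.1
0.6 -131.6 51.2
0.54 -135.6 57.5
0.48 -139.3 64.0
0.42 -142.5 70.8
0.36 -145.4 77.7
0.3 -147.8 84.8
0.24 -149.8 92.0
0.18 -151.4 99.4
0.12 -152.5 106.8
0.06 -153.2 114.2
-0.0 -153.4 121.7
```

Request:
{"fn": "step_arm", "kwargs": {"motion": [{"dr": [0,0,0],"slide": [-7.4,0,-1.5],"jaw": 18},{"dr": [0,0,0],"slide": [-14.8,0,-2.5],"jaw": 18},{"dr": [0,0,0],"slide": [-22.3,0,-3.1],"jaw": 18},{"dr": [0,0,0],"slide": [-29.7,0,-3.3],"jaw": 18},{"dr": [0,0,0],"slide": [-37.2,0,-3],"jaw": 18},{"dr": [0,0,0],"slide": [-44.7,0,-2.2],"jaw": 18},{"dr": [0,0,0],"slide": [-52.1,0,-1],"jaw": 18},{"dr": [0,0,0],"slide": [-59.4,0,0.6],"jaw": 18}]}}

```text
clock: 5.3
position: [584.2, 173.3, 163.7]
ee_rot: [0.998, 0.067, 0.004, -0.001]
contact_force: [4.4, 0.9, 1.2]
gripper_width: 23.5
grasp_force: 59.7
```

Request:
{"fn": "step_arm", "kwargs": {"motion": [{"dr": [0,0,0],"slide": [-7.2,0,2.1],"jaw": 18},{"dr": [0,0,0],"slide": [-14.3,0,4.6],"jaw": 18},{"dr": [0,0,0],"slide": [-21.2,0,7.6],"jaw": 18},{"dr": [0,0,0],"slide": [-27.9,0,10.9],"jaw": 18},{"dr": [0,0,0],"slide": [-34.4,0,14.6],"jaw": 18},{"dr": [0,0,0],"slide": [-40.7,0,18.7],"jaw": 18},{"dr": [0,0,0],"slide": [-46.7,0,23.2],"jaw": 18},{"dr": [0,0,0],"slide": [-52.4,0,28.1],"jaw": 18}]}}

```text
clock: 6.3
position: [528.4, 165.8, 134.4]
ee_rot: [0.998, 0.066, -0.0, -0.0]
contact_force: [0.3, 2.6, 5.6]
gripper_width: 23.8
grasp_force: 60.2
```

```bash
cat > q.py <<'E'
from h import *
s=arm.read_state();p=s["position"]+[0,0,19]
l=R.from_euler("z",-.132).apply(p-[532.9,166.9,0]);d=l-[80,0,60];print("local",l.round(1),"r",np.hypot(d[0],d[2]),"q",np.arctan2(d[2],-d[0]),s["contact_force"],s["ee_rot"])
E
python3 q.py
```

```text
local [ -4.6  -0.5 153.4] r 125.98213910008639 q 0.8349840283739256 [0.3396906  2.60052083 5.60796834] [ 9.97797168e-01  6.63371729e-02 -4.22026177e-04 -1.14730385e-04]
```

Low forces, tracking well. Next q 0.78…0.36.

Request:
{"fn": "step_arm", "kwargs": {"motion": [{"dr": [0,0,0],"slide": [-5.5,0,5.1],"jaw": 18},{"dr": [0,0,0],"slide": [-10.6,0,10.6],"jaw": 18},{"dr": [0,0,0],"slide": [-15.3,0,16.4],"jaw": 18},{"dr": [0,0,0],"slide": [-19.8,0,22.5],"jaw": 18},{"dr": [0,0,0],"slide": [-23.8,0,28.8],"jaw": 18},{"dr": [0,0,0],"slide": [-27.5,0,35.3],"jaw": 18},{"dr": [0,0,0],"slide": [-30.7,0,42.1],"jaw": 18},{"dr": [0,0,0],"slide": [-33.6,0,49],"jaw": 18}]}}

```text
clock: 7.3
position: [494.8, 161.3, 84.8]
ee_rot: [0.998, 0.066, -0.001, -0.0]
contact_force: [-1.9, 4.7, 3.9]
gripper_width: 23.4
grasp_force: 60.2
```

```bash
python3 q.py
```

```text
local [-38.5  -0.6 103.8] r 126.37575861229413 q 0.35416624476164893 [-1.89126836  4.72455448  3.91932107] [ 9.97811763e-01  6.61112614e-02 -9.92849272e-04 -1.04432090e-06]
```

Request:
{"fn": "step_arm", "kwargs": {"motion": [{"dr": [0,0,0],"slide": [-2.4,0,7.1],"jaw": 18},{"dr": [0,0,0],"slide": [-4.4,0,14.3],"jaw": 18},{"dr": [0,0,0],"slide": [-6,0,21.7],"jaw": 18},{"dr": [0,0,0],"slide": [-7.1,0,29.1],"jaw": 18},{"dr": [0,0,0],"slide": [-7.8,0,36.5],"jaw": 18},{"dr": [0,0,0],"slide": [-8,0,40],"jaw": 18},{"dr": [0,0,0],"slide": [-8,0,43],"jaw": 18},{"dr": [0,0,0],"slide": [-8,0,44],"jaw": 18}]}}

```text
clock: 8.3
position: [486.5, 160.2, 40.5]
ee_rot: [0.998, 0.066, -0.001, 0.0]
contact_force: [-3.1, 6.9, 4.1]
gripper_width: 23.3
grasp_force: 60.0
```

```bash
python3 q.py
```

```text
local [-46.9  -0.6  59.5] r 126.87531978307584 q -0.0036361458654055796 [-3.09836825  6.85014474  4.08591704] [ 9.97813509e-01  6.60753541e-02 -1.48395739e-03  2.18309321e-04]
```

Request:
{"fn": "step_arm", "kwargs": {"motion": [{"dr": [0,0,0],"slide": [0,0,1],"jaw": 18},{"dr": [0,0,0],"slide": [0,0,2],"jaw": 18},{"dr": [0,0,0],"slide": [0,0,2],"jaw": 18},{"dr": [0,0,0],"slide": [0,0,2],"jaw": 18},{"dr": [0,0,0],"slide": [0,0,2],"jaw": 18},{"dr": [0,0,0],"slide": [0,0,2],"jaw": 18},{"dr": [0,0,0],"slide": [0,0,2],"jaw": 18},{"dr": [0,0,0],"slide": [0,0,2],"jaw": 18}]}}

```text
clock: 9.3
position: [486.5, 160.1, 38.6]
ee_rot: [0.998, 0.066, -0.001, 0.0]
contact_force: [-2.9, 6.2, 2.1]
gripper_width: 23.4
grasp_force: 59.9
```

No contact force has built up, so I'll open slightly to let the arm settle, then check.

Request:
{"fn": "step_arm", "kwargs": {"motion": [{"dr": [0,0,0],"slide": [0,0,1],"jaw": 18},{"dr": [0,0,0],"slide": [0,0,2],"jaw": 18},{"dr": [0,0,0],"slide": [0,0,3],"jaw": 18},{"dr": [0,0,0],"slide": [0,0,3],"jaw": 18},{"dr": [0,0,0],"slide": [0,0,3],"jaw": 30},{"dr": [0,0,0],"slide": [0,0,3],"jaw": 40},{"dr": [0,0,0],"slide": [0,0,3],"jaw": 40},{"dr": [0,0,0],"slide": [0,0,3],"jaw": 40}]}}

```text
clock: 10.3
position: [487.8, 159.7, 36.3]
ee_rot: [0.998, 0.066, -0.001, 0.0]
contact_force: [0.1, -0.1, 0.3]
gripper_width: 39.9
grasp_force: 0.0
```

```bash
python3 q.py
python3 - <<'E'
from h import *
import cv2
a=optics.get_image("scene")[240:400,240:440]; b=optics.get_image("top")[120:280,140:340]
cv2.imwrite("pics/c4.png",np.vstack([cv2.resize(x,None,fx=1.85,fy=1.85,interpolation=cv2.INTER_CUBIC) for x in(a,b)]))
E
```

```text
local [-45.7  -1.2  55.3] r 125.75025058487859 q -0.03719108475051976 [ 0.08189548 -0.14079455  0.28221519] [ 9.97816075e-01  6.60504619e-02 -5.58222019e-04  3.25043487e-04]
```

View pics/c4.png

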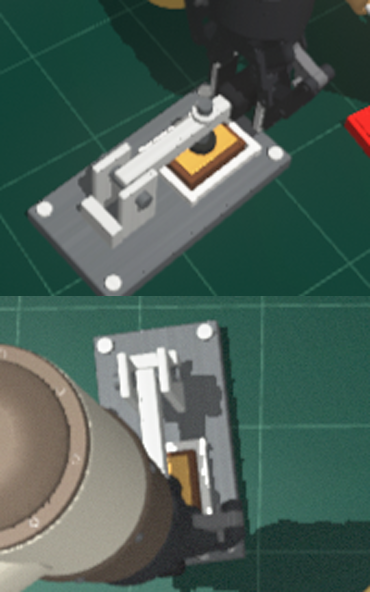

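The black foot sits on the brass plate and the arm rests level under its own weight, with the fingers clear and reading zero force. Wait two and a half seconds or more while lining up the regrasp.

Request:
{"fn": "step_arm", "kwargs": {"motion": [{"dr": [0,0,0],"slide": [0,0,-2],"jaw": 40},{"dr": [0,0,0],"slide": [0,0,-4.5],"jaw": 40},{"dr": [0,0,0],"slide": [0,0,-4.5],"jaw": 40},{"dr": [0,0,0],"slide": [0,0,-4.5],"jaw": 40},{"dr": [0,0,0],"slide": [0,0,-4.5],"jaw": 40},{"dr": [0,0,0],"slide": [0,0,-4.5],"jaw": 40},{"dr": [0,0,0],"slide": [0,0,-4.5],"jaw": 40},{"dr": [0,0,0],"slide": [0,0,-4.5],"jaw": 40}]}}

```text
clock: 11.4
position: [488.2, 160.2, 41.1]
ee_rot: [0.998, 0.066, -0.0, 0.0]
contact_force: [1.0, -0.6, 0.0]
gripper_width: 40.2
grasp_force: 0.0
```

Request:
{"fn": "step_arm", "kwargs": {"motion": [{"dr": [0,0,0],"slide": [0,0,0],"jaw": 40},{"dr": [0,0,0],"slide": [0,0,0],"jaw": 40},{"dr": [0,0,0],"slide": [0,0,0],"jaw": 40},{"dr": [0,0,0],"slide": [0,0,0],"jaw": 40},{"dr": [0,0,0],"slide": [0,0,0],"jaw": 40},{"dr": [0,0,0],"slide": [0,0,0],"jaw": 40},{"dr": [0,0,0],"slide": [0,0,0],"jaw": 40},{"dr": [0,0,0],"slide": [0,0,0],"jaw": 40}]}}

```text
clock: 12.4
position: [488.2, 160.2, 41.1]
ee_rot: [0.998, 0.066, -0.0, 0.0]
contact_force: [-0.2, -0.2, 0.4]
gripper_width: 40.0
grasp_force: 0.0
```

Request:
{"fn": "step_arm", "kwargs": {"motion": [{"dr": [0,0,0],"slide": [0,0,0],"jaw": 40},{"dr": [0,0,0],"slide": [0,0,0],"jaw": 40},{"dr": [0,0,0],"slide": [0,0,0],"jaw": 40},{"dr": [0,0,0],"slide": [0,0,0],"jaw": 40},{"dr": [0,0,0],"slide": [0,0,0],"jaw": 28},{"dr": [0,0,0],"slide": [0,0,0],"jaw": 18},{"dr": [0,0,0],"slide": [0,0,0],"jaw": 18},{"dr": [0,0,0],"slide": [0,0,0],"jaw": 18}]}}

```text
clock: 13.4
position: [488.2, 160.4, 41.3]
ee_rot: [0.998, 0.066, 0.0, -0.0]
contact_force: [-2.0, 2.4, 3.2]
gripper_width: 23.0
grasp_force: 59.2
```

```bash
python3 q.py; python3 -c "
import numpy as np
q0=0
for k in range(4):
  a=.0+.46*k
  print([[round(float(-126*(np.cos(q)-np.cos(a))),1),round(float(-126*(np.sin(q)-np.sin(a))),1)] for q in a+.0575*np.arange(1,9)])"
```

```text
local [-45.2  -0.5  60.3] r 125.17379052048102 q 0.0024576104171994675 [-1.99122635  2.39106641  3.18190004] [ 9.97795142e-01  6.63687690e-02  1.21929529e-04 -1.62315747e-04]
[[0.2, -7.2], [0.8, -14.5], [1.9, -21.6], [3.3, -28.7], [5.2, -35.7], [7.4, -42.6], [10.1, -49.4], [13.1, -55.9]]
[[3.4, -6.4], [7.2, -12.6], [11.3, -18.5], [15.7, -24.3], [20.5, -29.7], [25.6, -34.9], [30.9, -39.8], [36.6, -44.3]]
[[5.9, -4.2], [12.0, -8.1], [18.3, -11.6], [24.9, -14.8], [31.6, -17.5], [38.4, -19.9], [45.4, -21.9], [52.4, -23.5]]
[[7.1, -1.2], [14.4, -1.9], [21.6, -2.3], [28.8, -2.2], [36.1, -1.7], [43.2, -0.8], [50.4, 0.5], [57.4, 2.3]]
```

Request:
{"fn": "step_arm", "kwargs": {"motion": [{"dr": [0,0,0],"slide": [0.2,0,-7.2],"jaw": 18},{"dr": [0,0,0],"slide": [0.8,0,-14.4],"jaw": 18},{"dr": [0,0,0],"slide": [1.9,0,-21.5],"jaw": 18},{"dr": [0,0,0],"slide": [3.3,0,-28.5],"jaw": 18},{"dr": [0,0,0],"slide": [5.2,0,-35.5],"jaw": 18},{"dr": [0,0,0],"slide": [7.4,0,-42.4],"jaw": 18},{"dr": [0,0,0],"slide": [10,0,-49.1],"jaw": 18},{"dr": [0,0,0],"slide": [13,0,-55.6],"jaw": 18}]}}

```text
clock: 14.4
position: [500.4, 162.0, 95.5]
ee_rot: [0.998, 0.066, -0.001, -0.0]
contact_force: [3.2, 5.2, -11.4]
gripper_width: 23.3
grasp_force: 59.6
```

Request:
{"fn": "step_arm", "kwargs": {"motion": [{"dr": [0,0,0],"slide": [3.4,0,-6.4],"jaw": 18},{"dr": [0,0,0],"slide": [7.2,0,-12.5],"jaw": 18},{"dr": [0,0,0],"slide": [11.3,0,-18.4],"jaw": 18},{"dr": [0,0,0],"slide": [15.7,0,-24.1],"jaw": 18},{"dr": [0,0,0],"slide": [20.4,0,-29.5],"jaw": 18},{"dr": [0,0,0],"slide": [25.4,0,-34.7],"jaw": 18},{"dr": [0,0,0],"slide": [30.7,0,-39.5],"jaw": 18},{"dr": [0,0,0],"slide": [36.3,0,-44],"jaw": 18}]}}

```text
clock: 15.4
position: [533.2, 166.3, 137.9]
ee_rot: [0.998, 0.065, -0.005, 0.0]
contact_force: [-2.6, 6.0, -7.7]
gripper_width: 23.2
grasp_force: 62.1
```

```bash
python3 q.py
```

```text
local [  0.2  -0.6 156.9] r 125.54223787860361 q 0.8817984554311381 [-2.62532821  5.9822489  -7.74524475] [ 9.97846106e-01  6.54103632e-02 -4.94266504e-03  4.51297903e-04]
```

Request:
{"fn": "step_arm", "kwargs": {"motion": [{"dr": [0,0,0],"slide": [5.9,0,-4.2],"jaw": 18},{"dr": [0,0,0],"slide": [12,0,-8.1],"jaw": 18},{"dr": [0,0,0],"slide": [18.3,0,-11.6],"jaw": 18},{"dr": [0,0,0],"slide": [24.9,0,-14.8],"jaw": 18},{"dr": [0,0,0],"slide": [31.6,0,-17.5],"jaw": 18},{"dr": [0,0,0],"slide": [38.4,0,-19.9],"jaw": 18},{"dr": [0,0,0],"slide": [45.4,0,-21.9],"jaw": 18},{"dr": [0,0,0],"slide": [52.4,0,-23.5],"jaw": 18}]}}

```text
clock: 16.4
position: [584.7, 173.2, 162.5]
ee_rot: [0.998, 0.066, -0.005, 0.001]
contact_force: [-4.5, 5.7, -1.2]
gripper_width: 23.2
grasp_force: 63.5
```

Request:
{"fn": "step_arm", "kwargs": {"motion": [{"dr": [0,0,0],"slide": [7.1,0,-1.2],"jaw": 18},{"dr": [0,0,0],"slide": [14.4,0,-1.9],"jaw": 18},{"dr": [0,0,0],"slide": [21.6,0,-2.3],"jaw": 18},{"dr": [0,0,0],"slide": [28.8,0,-2.2],"jaw": 18},{"dr": [0,0,0],"slide": [36,0,-1.7],"jaw": 18},{"dr": [0,0,0],"slide": [43,0,-0.8],"jaw": 18},{"dr": [0,0,0],"slide": [50,0,0.5],"jaw": 18},{"dr": [0,0,0],"slide": [57,0,2.3],"jaw": 18}]}}

```text
clock: 17.4
position: [642.7, 181.0, 161.7]
ee_rot: [0.998, 0.066, -0.003, 0.0]
contact_force: [-7.1, 4.3, 4.2]
gripper_width: 23.1
grasp_force: 65.1
```

```bash
python3 q.py
```

```text
local [110.7  -0.5 180.7] r 124.58866983255199 q 1.8201412766133542 [-7.1406677   4.26825544  4.15580933] [ 9.97804671e-01  6.61365664e-02 -3.40668313e-03  4.33822173e-04]
```

Request:
{"fn": "step_arm", "kwargs": {"motion": [{"dr": [0,0,0],"slide": [0,0,0],"jaw": 18},{"dr": [0,0,0],"slide": [0,0,0],"jaw": 18},{"dr": [0,0,0],"slide": [0,0,0],"jaw": 26},{"dr": [0,0,0],"slide": [0,0,0],"jaw": 40},{"dr": [0,0,0],"slide": [0,0,0],"jaw": 60},{"dr": [0,0,0],"slide": [0,0,0],"jaw": 75},{"dr": [0,0,0],"slide": [0,0,0],"jaw": 75},{"dr": [0,0,0],"slide": [0,0,0],"jaw": 75}]}}

```text
clock: 18.4
position: [645.5, 181.1, 161.9]
ee_rot: [0.998, 0.066, 0.0, 0.0]
contact_force: [1.2, -0.8, 0.1]
gripper_width: 75.0
grasp_force: 0.0
```

Request:
{"fn": "step_arm", "kwargs": {"motion": [{"dr": [0,0,0],"slide": [0,0,-10],"jaw": 75},{"dr": [0,0,0],"slide": [0,0,-30],"jaw": 75},{"dr": [0,0,0],"slide": [0,0,-55],"jaw": 75},{"dr": [0,0,0],"slide": [0,0,-80],"jaw": 75},{"dr": [0,0,0],"slide": [0,0,-105],"jaw": 75},{"dr": [0,0,0],"slide": [0,0,-125],"jaw": 75},{"dr": [0,0,0],"slide": [0,0,-130],"jaw": 75},{"dr": [0,0,0],"slide": [0,0,-130],"jaw": 75}]}}

```text
clock: 19.4
position: [645.3, 181.2, 291.9]
ee_rot: [0.998, 0.066, 0.0, -0.0]
contact_force: [0.3, 0.5, -1.2]
gripper_width: 75.1
grasp_force: 0.0
```

Run:
```python
from h import *
import cv2
a=optics.get_image("scene")[240:400,240:440]; b=optics.get_image("top")[80:280,140:340]
cv2.imwrite("pics/c5.png",np.vstack([cv2.resize(x,(380,int(1.9*x.shape[0])*0+298),interpolation=cv2.INTER_CUBIC) for x in(a,b)]))
```

```text
(no output)
```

View pics/c5.png

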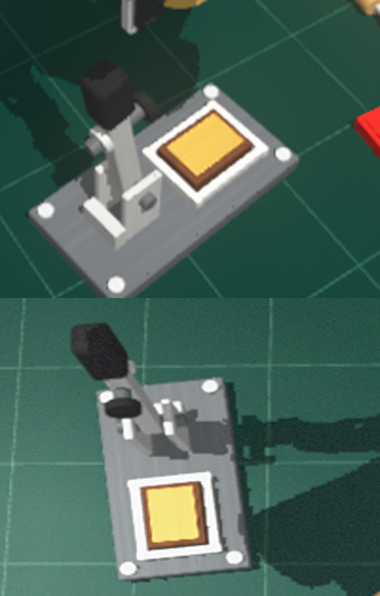

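The arm leans open past upright, with its grip at (105,90) in the scene crop. The plaque lies flat in its nest and the gripper is clear.

```bash
python3 -c "
from bench import arm
print(arm.job_done())"
```

```text
the job is handed in; nothing more can be done
None
```

I pressed the plaque under its clamp arm's own weight for over 2 s, then swung the arm back open past upright and let go; the plaque is still in its nest, I didn't touch the other press, and the job was handed in at about 19.5 s.

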